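# Chase the press-nut thread with a hand tap

## Task

Take the T-handled wrench out of its wooden rest, set it gently down over the square head of the tap that stands in the press-nut block, and work the tap down clockwise in a tapper's rhythm: half a turn forward, a quarter back, half a turn forward, a quarter back, then forward again until you feel it reach the bottom of the blind hole. Pause a moment at each reversal, stop as soon as it bottoms, since a tap forced on will snap, and leave the wrench standing seated on the tap, with the other things on the counter left alone.

Things in the scene. Friction and masses are not known exactly. Their poses are not given: they have to be found in the camera images.
- wrench: steel T-handled box wrench, 0.28 kg, 82 high, standing upright in the rest. Origin: centre of its open underside; z up, x along the cross bar. From below: socket block 32 x 32 x 34, round neck 14 across, then at 60 to 82 the grip block with a round bar 10 across out of each end, 157 over all along x. Looks the same after half a turn
- wrench_grip (a point): centre of the wrench's flat-sided grip block (44 along x, 16 thick along y, 22 high), 71 above the wrench's origin; the neck below it leaves 26 free above the socket block
- wrench_socket (a point): on the wrench's axis, roof of its socket, 22 above its origin. The square hole is 19.5 wide, sides along the wrench's x and y, open below; it fits the tap in any of four quarter-turn positions with about 5 degrees of turning play either way
- wrench_rest: light wooden block 80 x 80 x 22, fixed, with a square pocket 35 wide whose floor is 8 above the counter; the wrench stands in it. Origin under its centre, pocket sides along x and y
- nut_block: dark cast nut block with four bolts on a plywood board 124 x 104, fixed; its round boss (52 across) ends 45 above the counter. Origin under its centre, on the tap's axis; z up
- tap_square (a point): on the tap's axis, the tip of its head (at the start 82.8 to 84 above the counter); turns with the head. Downward: 6 of blunt four-sided lead-in, then 16 of square 18 x 18, sides along this point's x and y. A seated wrench has its socket roof on this point
- tap_depth (a point): on the tap's axis, in its shank 26 below the tip of the head; sinks and rises with the tap but does not turn. The rigid bottom of the hole comes 0.82 to 1.06 turns after the start, different each time and not visible: it is felt as torque climbing over the steady drag
- tap_head: square head of the tap, steel, origin at its foot, 22 below its tip. Right-handed: clockwise from above drives the tap down, 5 a turn, against a steady drag of about 0.08 N m. The shank below it is springy (2 N m per rad), so at the bottom the head still turns a little as torque climbs. If the wrench bears on it with over 30 N (twist about 0.4 N m, or a hard push) it snaps
- charcoal_box_6: dark charcoal box lying flat, 150 x 38 x 38, between the work places; origin under its centre
- masking_tape: roll of masking tape, 96 across, 24 high, at the left; origin under its centre
- paint_jar_3: paint jar, 67 across, 61 high, at the right; origin under its centre
- paint_tube_1: paint tube, 122 long, 34 wide, 25 high, at the far left; origin under its centre
- brush_4: paint brush 220 long, 9 high, near the front edge; origin under its centre
- eraser_1: eraser 56 x 23 x 13, near the front edge; origin under its centre
Not all that is in view belongs to the job. There is more than one size of the wrench; the one meant has the size given above.

How it is judged:
By the outcome, as a careful person would: the job done as asked, in the order asked, and still so for the second after the job is handed in, with the robot touching nothing.
It also fails if it takes over 72 s, if anything falls off the work surface, if the arm or the gripper's body presses on something with over 40 N, if the wrist force passes 120 N, or if a joint passes its speed limit or range.

## Robot

A 6-joint arm with a two-finger parallel gripper is mounted at the origin on a cart in front of the work surface, level with it; the furniture and walls round the work are solid. World frame = base frame: x ahead of the robot, y to its left, z up, the work surface at z = 0. Lengths are in m, angles in rad, forces in N, time in s.
With the tool pointing down it reaches from about 0.3 to 0.95 m from the base axis. Payload 3.1 kg.
Tool frame: the origin (TCP) lies on the front face of the gripper's body, between the roots of the fingers; the fingertips stand 73 mm ahead of it and the grasp point (between the pads) lies 54 mm ahead of it; z points along the fingers, y is the line along which they close (so a half turn about z gives the same grasp; the last joint's range is limited). The gripper opens to 85 mm and grips with 20 to 120 N. Pads are 22 mm wide; open, the fingers measure 114 mm over their backs; the gripper's body (76 mm by 85 mm) begins 54 mm behind the grasp point. The pads swing forward as they close: fully open they stand 13 mm farther back than shut.
Start: joints at [1.14, 0.308, 1.634, -0, 1.2, -0.07], TCP at [0.221, 0.585, 0.304] pointing down, gripper open.
Joint ranges: [-3.06, 3.06], [-0.79, 1.96], [0.05, 2.63], [-1.19, 4.34], [0.05, 2.64], [-2.94, 2.94]. Speed limits (rad/s): [2.79, 2.79, 3.14, 3.14, 3.14, 3.14].

## Interface

Orientations are given as a rotation vector (axis times angle).
In Python, from rig import manip gives the robot as it stands.
- The arm moves only by the tool step_arm, never from a script. Its argument "increments" is a list of rows, each a list of 4 numbers: the shift along the tool's x, y, z in mm, then the turn about the tool's z in degrees. A call has 1 to 20 rows; each row shifts and turns the commanded pose from where the row before left it, along the tool's axes as they then stand; what a row does not reach is not made up. A row lasts 1/10 s, in which the tool goes at most 50 mm and 8.59 degrees, less where a joint would pass 70% of its speed; a pose out of reach is approached as far as the arm can. A call is refused whole if a number of a shift passes 50 or a number of a turn 8.59, either way. A call with a gripper value outside its range is refused whole. "claw" is the finger opening in mm, from 0 to 85.4, set as the call begins (left out, the last holds). The fingers move at their own pace and stop on an object; the grip force is fixed at half the most. Time passes only in rows, so rows that do not move let the fingers close. It gives the time, the measured TCP pose, the force, the opening and the grip force at its end, in the units of the state.
- manip.read_state(): the state, without advancing time (a new reading comes with each control period).
- manip.snapshot(name): name is "scene" or "top" or "wrist"; returns (picture, depth): 480x640x3 uint8, red, green, blue; 480x640 float32, m along the optical axis (not along the pixel's ray), 0 where there is no reading.
- manip.camera_model(name): a dict with "mtx" (3x3 intrinsics, pixels), "distortion" ([k1, k2, p1, p2, k3] as OpenCV has them; the pictures are not rectified), "R" (3x3) and "t" (3): a world point X has camera coordinates R X + t; the wrist camera has in their place "T_tool_cam" (4x4, takes a point from camera to tool coordinates, whose origin is the TCP and whose axes are the flange's). Camera axes: x right, y down, z forward; pixel columns grow to the right and rows downward; lengths in m; the calibration is good to about 2 mm. A picture is of the moment at which its call begins: read the wrist's pose just before it. camera_model takes no time and is no camera call.
- manip.sign_off(): hands the job in; it is judged then, once.
The state is a dict: "time": time; "joint_positions": joint angles; "qd": joint speeds; "tau": joint torques, N m; "eef_pos": TCP position; "ee_rot": TCP orientation; "wrist_force": force on the tool from outside, world axes, zero at the start; "moment": the same for the moment, N m; "width": finger opening in m; "gripper_force": force on a finger pad.
Only numpy, scipy, OpenCV 4.12 (cv2) and the standard library are available. Lean on these libraries where they do the work, as an engineer would, in place of code of your own. Each camera call takes 0.05 s, during which the arm holds its last target. There are 200 camera calls.

## Working session

There is one attempt and no reset: what is moved stays moved. The work goes in short steps, Python scripts to look and compute and a tool call to move; the robot and the scene stay as the last step left them, time stands still between calls to the robot, and variables do not carry over. Pictures are saved under pics/ and viewed, at most 10 in all, crops included, and the job is handed in when it is done.

Besides the shell and the picture viewer there is one more tool, called after "Call:" in YAML: its name, and indented under it one key for each argument. step_arm: Moves the arm, as the interface text tells. Its arguments: {"type":"object","properties":{"increments":{"type":"array"},"claw":{"type":"number"}},"required":["increments"]}

```bash
mkdir -p pics; python3 - <<'E'
from rig import manip
import cv2,numpy as np
s=manip.read_state(); print({k:np.round(v,3) for k,v in s.items()})
for n in ("top","scene"):
    p,d=manip.snapshot(n); cv2.imwrite(f"pics/{n}0.png",p[:,:,::-1]); np.save(f"pics/{n}0d.npy",d)
    m=manip.camera_model(n); print(n,{k:np.round(v,3).tolist() for k,v in m.items()})
print(np.round(manip.camera_model("wrist")["T_tool_cam"],3).tolist())
E
```

```text
{'time': np.float64(0.0), 'joint_positions': array([ 1.14 ,  0.309,  1.635, -0.   ,  1.2  , -0.07 ]), 'qd': array([ 0.002, -0.   , -0.001,  0.   ,  0.001, -0.001]), 'tau': array([ 0.0000e+00, -4.1526e+01, -2.7666e+01, -0.0000e+00,  1.0000e-02,
        0.0000e+00]), 'eef_pos': array([0.22 , 0.584, 0.303]), 'ee_rot': array([-0.564, -3.09 ,  0.004]), 'wrist_force': array([ 0.332,  0.375, -0.026]), 'moment': array([ 0.006, -0.031,  0.01 ]), 'gripper_force': np.float64(0.0), 'width': np.float64(0.085)}
top {'mtx': [[596.416, 0.0, 329.259], [0.0, 596.416, 238.245], [0.0, 0.0, 1.0]], 'distortion': [0.002, 0.0, 0.0, 0.0, 0.0], 'R': [[-0.022, -1.0, -0.002], [-0.997, 0.022, -0.068], [0.068, 0.0, -0.998]], 't': [0.02, 0.442, 1.706]}
scene {'mtx': [[526.526, 0.0, 317.924], [0.0, 526.526, 230.605], [0.0, 0.0, 1.0]], 'distortion': [0.017, 0.0, 0.0, 0.0, 0.0], 'R': [[0.581, -0.814, -0.007], [-0.449, -0.313, -0.837], [0.679, 0.49, -0.548]], 't': [-0.232, 0.273, 1.139]}
[[0.0, -0.965, -0.26, 0.065], [1.0, 0.0, -0.0, 0.001], [0.0, -0.26, 0.965, -0.069], [0.0, 0.0, 0.0, 1.0]]
```

View pics/top0.png

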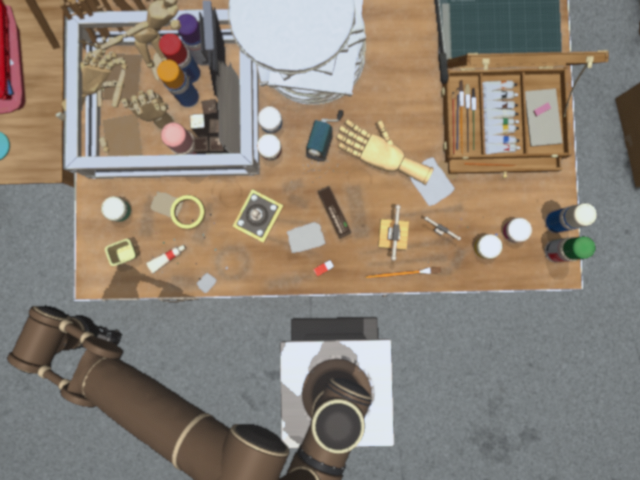

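View pics/scene0.png

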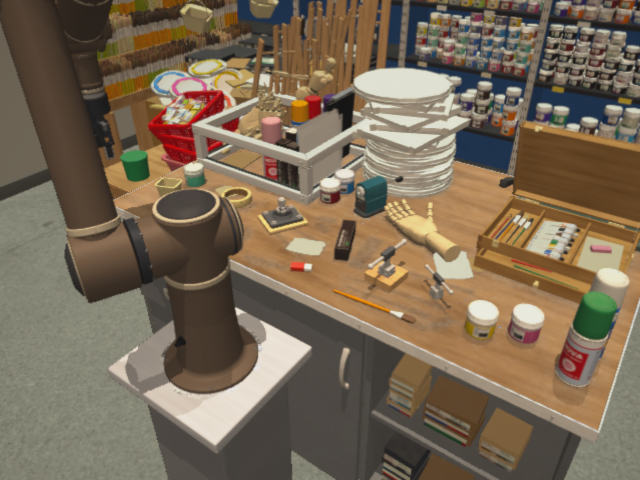

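The top view shows the wrench in its rest near (395,233), a smaller lookalike near (441,228), the nut block with its tap near (258,215) and the charcoal box at (334,212). The scene view agrees.

```bash
cat > h.py <<'E'
from rig import manip
import cv2,numpy as np
from scipy.spatial.transform import Rotation as Ro
def cam(n,s=None):
    m=manip.camera_model(n)
    if n!="wrist":
        R=np.array(m["R"]);c=-R.T@np.array(m["t"]);A=R.T
    else:
        T=np.array(m["T_tool_cam"]);Rt=Ro.from_rotvec(s["ee_rot"]).as_matrix()
        A=Rt@T[:3,:3];c=Rt@T[:3,3]+s["eef_pos"]
    return np.array(m["mtx"]),np.array(m["distortion"]),A,c
def pix(C,uv,z):
    K,D,A,c=C
    q=cv2.undistortPoints(np.array(uv,float).reshape(-1,1,2),K,D)[:,0]
    r=np.c_[q,np.ones(len(q))]@A.T
    return c+r*((z-c[2])/r[:,2])[:,None]
def shot(n,f):
    s=manip.read_state();p,d=manip.snapshot(n);cv2.imwrite(f"pics/{f}.png",p[:,:,::-1]);np.save(f"pics/{f}.npy",d)
    np.save(f"pics/{f}_s.npy",np.r_[s["eef_pos"],s["ee_rot"]]);return s
def load(f):
    v=np.load(f"pics/{f}_s.npy");return cam("wrist",dict(eef_pos=v[:3],ee_rot=v[3:]))
E
python3 - <<'E'
from h import *
C=cam("top")
for n,uv,z in (("wrench ends",[[397,208],[394,258]],.085),("rest",[[395,234]],.022),("tap",[[258,213]],.083),("block",[[258,216]],.0),("decoy",[[423,217],[459,239]],.06),("box",[[334,212]],.038)):
    print(n,pix(C,uv,z).round(3).tolist())
s=manip.read_state();R=Ro.from_rotvec(s["ee_rot"]).as_matrix();print(R.round(3))
E
```

```text
wrench ends [[0.518, -0.18, 0.085], [0.379, -0.167, 0.085]]
rest [[0.45, -0.179, 0.022]]
tap [[0.513, 0.207, 0.083]]
block [[0.513, 0.217, 0.0]]
decoy [[0.494, -0.255, 0.06], [0.43, -0.354, 0.06]]
box [[0.516, -0.005, 0.038]]
[[-0.936  0.353 -0.001]
 [ 0.353  0.936 -0.002]
 [ 0.    -0.002 -1.   ]]
```

Call:
step_arm:
  increments:
    - [-14,-8,0,0]
    - [-27,-16,0,0]
    - [-30,-19,0,0]
    - [-30,-19,0,0]
    - [-30,-19,0,0]
    - [-30,-19,0,0]
    - [-30,-19,0,0]
    - [-30,-19,0,0]
    - [-30,-18,0,0]
    - [-30,-18,0,0]
    - [-30,-18,0,0]
    - [-30,-18,0,0]
    - [-30,-18,0,0]
    - [-25,-14,0,0]
    - [-10,-5,0,0]
    - [0,0,0,0]
    - [0,0,0,0]

```text
time: 1.8
eef_pos: [0.5127, 0.2104, 0.3036]
ee_rot: [-0.564, -3.089, -0.0]
wrist_force: [0.3, 0.0, -0.2]
width: 0.0857
gripper_force: 0.0
```

```bash
python3 - <<'E'
from h import *
s=shot("wrist","w1"); print(s["time"],s["eef_pos"],s["ee_rot"],s["joint_positions"].round(3))
E
```

```text
1.8 [0.51265281 0.21041909 0.30356819] [-5.64124696e-01 -3.08915582e+00 -1.04857232e-04] [ 3.110e-01  1.730e-01  1.802e+00  1.000e-03  1.168e+00 -8.990e-01]
```

View pics/w1.png

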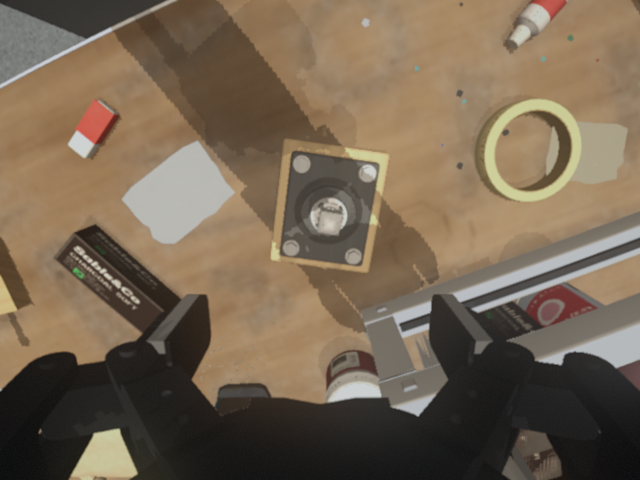

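The wrist view shows the tap head near (330,217) on the dark block, the tape at (530,150) and the box at lower left; I'll enlarge the tap.

```bash
python3 - <<'E'
from h import *
im=cv2.imread("pics/w1.png");cv2.imwrite("pics/w1c.png",cv2.resize(im[175:255,280:380],None,fx=7,fy=7,interpolation=cv2.INTER_CUBIC))
d=np.load("pics/w1.npy");C=load("w1");K,D,A,c=C
v,u=np.mgrid[190:240,300:360];q=cv2.undistortPoints(np.c_[u.ravel(),v.ravel()].astype(float).reshape(-1,1,2),K,D)[:,0]
P=np.c_[q,np.ones(len(q))]*d[190:240,300:360].reshape(-1,1)@A.T+c
for lo,hi in((.076,.09),(.06,.076)):
    m=(P[:,2]>lo)&(P[:,2]<hi);print(m.sum(),P[m].mean(0),P[m].max(0),P[m].min(0),np.c_[u.ravel(),v.ravel()][m].mean(0))
    if m.sum()>5: print(cv2.minAreaRect((P[m][:,:2]*1000).astype(np.float32)))
E
```

```text
470 [0.51582306 0.219086   0.08060424] [0.52849306 0.23087575 0.08451189] [0.5047002  0.20681871 0.07601141] [329.42340426 223.22978723]
((516.6602783203125, 218.97288513183594), (17.86186981201172, 18.272945404052734), 59.044410705566406)
87 [0.51005119 0.22086749 0.06879585] [0.52582686 0.23081049 0.07583642] [0.504785   0.20688133 0.06009482] [328.67816092 213.14942529]
((515.337890625, 219.09213256835938), (19.997047424316406, 17.16015625), 65.86406707763672)
```

View pics/w1c.png

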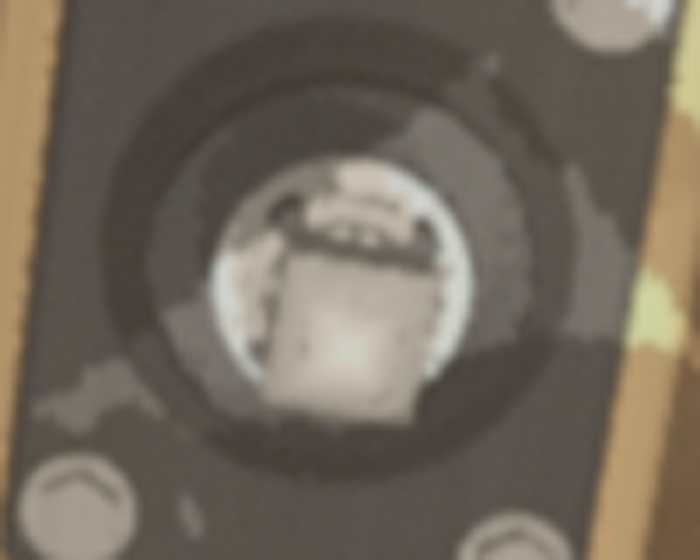

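Call:
step_arm:
  increments:
    - [0,0,2,5]
    - [0,0,4,8.5]
    - [0,0,4,8.5]
    - [0,0,4,8.5]
    - [0,0,4,8.5]
    - [0,0,4,8.5]
    - [0,0,4,8.5]
    - [0,0,4,8.5]
    - [0,0,4,8.5]
    - [0,0,4,8.5]
    - [0,0,4,8.5]
    - [0,0,4,8.5]
    - [0,0,4,8.5]
    - [0,0,4,8.5]
    - [0,0,4,8.5]
    - [0,0,2,8.5]
    - [0,0,0,8.5]
    - [0,0,0,8.5]
    - [0,0,0,8.5]
    - [0,0,0,8.5]

```text
time: 3.85
eef_pos: [0.5122, 0.2117, 0.2438]
ee_rot: [-3.135, 0.202, 0.001]
wrist_force: [0.0, -0.9, -0.3]
width: 0.0853
gripper_force: 0.0
```

Call:
step_arm:
  increments:
    - [0,0,0,8.5]
    - [0,0,0,5]
    - [0,0,0,0]
    - [0,0,0,0]

```text
time: 4.25
eef_pos: [0.5127, 0.2112, 0.2439]
ee_rot: [-3.092, 0.558, 0.0]
wrist_force: [0.2, -0.2, 0.0]
width: 0.0854
gripper_force: 0.0
```

```bash
cat >> h.py <<'E'
def cloud(f,lo,hi,box=None,sub=4):
    d=np.load(f"pics/{f}.npy");C=load(f);K,D,A,c=C
    v,u=np.mgrid[0:480,0:640];q=cv2.undistortPoints(np.c_[u.ravel(),v.ravel()].astype(float).reshape(-1,1,2),K,D)[:,0]
    P=np.c_[q,np.ones(len(q))]*d.reshape(-1,1)@A.T+c
    m=(d.ravel()>.05)&(P[:,2]>lo)&(P[:,2]<hi)
    if box is not None: m&=(P[:,0]>box[0])&(P[:,0]<box[1])&(P[:,1]>box[2])&(P[:,1]<box[3])
    return P[m],np.c_[u.ravel(),v.ravel()][m]
E
python3 - <<'E'
from h import *
s=shot("wrist","w2"); print(s["time"],s["eef_pos"],s["ee_rot"],s["joint_positions"].round(3),s["wrist_force"],s["moment"])
bx=(.49,.545,.195,.245)
for f in("w1","w2"):
  for lo,hi in((.078,.09),(.081,.09),(.0,.012)):
    P,uv=cloud(f,lo,hi,bx if lo>.05 else (.43,.6,.13,.31))
    print(f,lo,len(P),P.mean(0).round(4),cv2.minAreaRect((P[:,:2]*1000).astype(np.float32)),uv.mean(0),np.percentile(P[:,2],[2,50,98]).round(4))
E
```

```text
4.25 [0.51265286 0.21123554 0.24386758] [-3.09155072e+00  5.58177696e-01  4.81335276e-04] [0.312 0.24  1.852 0.    1.05  2.24 ] [ 0.16172343 -0.23765875  0.03119005] [-0.03139397 -0.00279473 -0.00736204]
w1 0.078 403 [0.5142 0.2173 0.0811] ((514.6351318359375, 217.2464599609375), (17.458038330078125, 17.954160690307617), 58.2755126953125) [329.39454094 223.56575682] [0.0781 0.0812 0.084 ]
w1 0.081 213 [0.5146 0.2171 0.0825] ((514.6249389648438, 217.15127563476562), (13.520464897155762, 13.442927360534668), 60.29906463623047) [329.30516432 224.4600939 ] [0.0811 0.0825 0.0842]
w1 0.0 4163 [0.5039 0.2206 0.0083] ((514.9747314453125, 219.95242309570312), (179.97543334960938, 169.9092559814453), 89.94483947753906) [326.99663704 195.6519337 ] [0.     0.0105 0.0119]
w2 0.078 593 [0.5169 0.2185 0.0811] ((516.0855712890625, 218.84097290039062), (16.99357032775879, 17.23876953125), 58.79902648925781) [308.32209106 242.35413153] [0.0781 0.0814 0.0837]
w2 0.081 331 [0.5166 0.2186 0.0825] ((516.4893188476562, 218.60617065429688), (13.428903579711914, 13.411365509033203), 60.60712814331055) [308.2326284  243.34743202] [0.0811 0.0825 0.0838]
w2 0.0 5307 [0.5279 0.2113 0.0089] ((514.9877319335938, 219.9871826171875), (169.9953155517578, 179.8003692626953), 0.05414009839296341) [314.17034106 202.418127  ] [0.     0.0107 0.0119]
```

```bash
python3 - <<'E'
from h import *
for i in range(2): m=manip.camera_model("wrist");print(np.round(m["T_tool_cam"],4).tolist(),np.round(m["mtx"],1).tolist())
bx=(.49,.545,.195,.245)
for f in("w1","w2"):
    P,uv=cloud(f,.078,.09,bx);print(P.mean(0),len(P))
    P,uv=cloud(f,.076,.0845,bx);print(P.mean(0),len(P),cv2.minAreaRect((P[:,:2]*1000).astype(np.float32)))
E
```

```text
[[0.0002, -0.9659, -0.2589, 0.0659], [1.0, 0.0002, 0.0002, -0.0011], [-0.0002, -0.2589, 0.9659, -0.0692], [0.0, 0.0, 0.0, 1.0]] [[369.3, 0.0, 319.4], [0.0, 369.3, 239.1], [0.0, 0.0, 1.0]]
[[0.0002, -0.9659, -0.2589, 0.0659], [1.0, 0.0002, 0.0002, -0.0011], [-0.0002, -0.2589, 0.9659, -0.0692], [0.0, 0.0, 0.0, 1.0]] [[369.3, 0.0, 319.4], [0.0, 369.3, 239.1], [0.0, 0.0, 1.0]]
[0.51422143 0.2173011  0.08105519] 403
[0.51411917 0.21737787 0.0805227 ] 468 ((514.9219360351562, 217.27960205078125), (17.862112045288086, 18.26871109008789), 59.04534912109375)
[0.51688917 0.21850326 0.08113168] 593
[0.51714279 0.2183578  0.08052523] 703 ((516.1183471679688, 218.81541442871094), (18.02164077758789, 18.33531379699707), 58.61497116088867)
```

Call:
step_arm:
  increments:
    - [3,12,0,0]
    - [5,25,0,0]
    - [6,31,0,0]
    - [6,31,0,0]
    - [6,31,0,0]
    - [6,31,0,0]
    - [6,31,0,0]
    - [6,31,0,0]
    - [6,31,0,0]
    - [6,31,0,0]
    - [6,31,0,0]
    - [6,31,0,0]
    - [5,24,0,0]
    - [3,12,0,-7]
    - [0,0,0,-8]
    - [0,0,0,0]
    - [0,0,0,0]

```text
time: 6.0
eef_pos: [0.4487, -0.1751, 0.2438]
ee_rot: [-3.137, 0.16, 0.001]
wrist_force: [0.0, -0.2, 0.7]
width: 0.0856
gripper_force: 0.0
```

```bash
python3 - <<'E'
t=open("h.py").read().replace('T=np.array(m["T_tool_cam"]);','T=np.array(m["T_tool_cam"]);T[:2,3]=[.0656,-.0002];')
open("h.py","w").write(t)
E
python3 - <<'E'
from h import *
s=shot("wrist","w3"); print(s["time"],s["eef_pos"],s["ee_rot"],s["joint_positions"].round(3))
print(np.round(manip.camera_model("wrist")["T_tool_cam"],4)[:,3])
for lo,hi in((.06,.1),(.084,.1),(.017,.027)):
    P,uv=cloud("w3",lo,hi,(.34,.56,-.23,-.12))
    r=cv2.minAreaRect((P[:,:2]*1000).astype(np.float32))
    print(lo,len(P),P.mean(0).round(4),r,np.percentile(P[:,2],[2,50,98]).round(4))
im=cv2.imread("pics/w3.png")
P,uv=cloud("w3",.06,.1,(.34,.56,-.23,-.12));print(uv.min(0),uv.max(0))
E
```

```text
6.0 [ 0.44873236 -0.17506306  0.24382232] [-3.13747822e+00  1.59991583e-01  5.12043969e-04] [-0.462  0.102  2.016 -0.     1.024  1.21 ]
[ 0.0661 -0.001  -0.0692  1.    ]
0.06 4394 [ 0.4599 -0.1748  0.0848] ((453.5179443359375, -174.1747589111328), (15.757898330688477, 155.64004516601562), 83.7640380859375) [0.0786 0.0836 0.0902]
0.084 2032 [ 0.4567 -0.1744  0.0883] ((453.2424011230469, -174.1446533203125), (15.757898330688477, 150.69090270996094), 83.7640380859375) [0.0842 0.0889 0.0904]
0.017 6736 [ 0.4562 -0.1744  0.0212] ((452.91143798828125, -173.99110412597656), (80.35008239746094, 80.46043395996094), 83.52796936035156) [0.0196 0.0212 0.0227]
[305 112] [330 344]
```

View pics/w3.png

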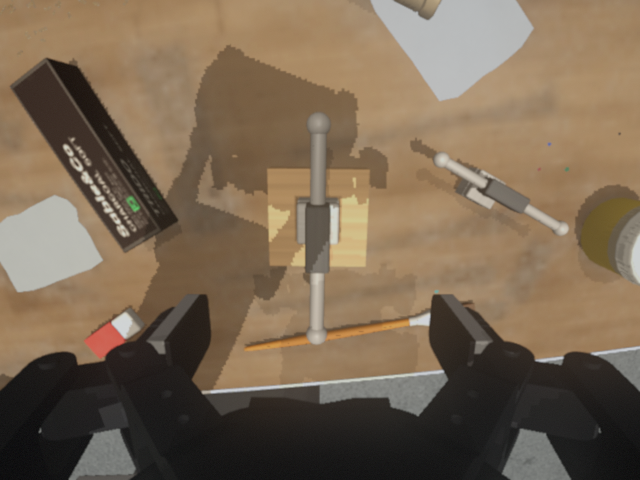

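The wrench's bar runs from (318,122) to (317,336) in the picture with its grip block at (317,238), over the 80 mm rest; the smaller lookalike lies to its right at (500,193). The depth gives the wrench at (0.453, -0.174), yaw -6.2°, top 0.090, as it must be.

Call:
step_arm:
  increments:
    - [2,-0.7,3,0.4]
    - [2.4,-0.6,8,0]
    - [0,0,12,0]
    - [0,0,14,0]
    - [0,0,14,0]
    - [0,0,14,0]
    - [0,0,14,0]
    - [0,0,12,0]
    - [0,0,10,0]
    - [0,0,6,0]
    - [0,0,4,0]
    - [0,0,0,0]
    - [0,0,0,0]
  claw: 50

```text
time: 7.35
eef_pos: [0.4541, -0.1742, 0.1332]
ee_rot: [3.137, -0.166, 0.001]
wrist_force: [0.3, -0.3, 0.6]
width: 0.05
gripper_force: 0.0
```

Call:
step_arm:
  increments:
    - [0,0,0,0]
    - [0,0,0,0]
    - [0,0,0,0]
    - [0,0,0,0]
    - [0,0,0,0]
    - [0,0,0,0]
    - [0,0,0,0]
    - [0,0,0,0]
  claw: 0

```text
time: 8.15
eef_pos: [0.4543, -0.1742, 0.1335]
ee_rot: [3.137, -0.166, 0.002]
wrist_force: [-1.2, 0.1, 6.1]
width: 0.0152
gripper_force: 59.4
```

```bash
python3 - <<'E'
from h import *
s=manip.read_state(); print(s["time"],s["eef_pos"],s["ee_rot"],s["wrist_force"],s["moment"],s["width"],s["gripper_force"])
E
```

```text
8.15 [ 0.454311   -0.17424265  0.13350497] [ 3.13673096e+00 -1.66429137e-01  1.94879122e-03] [-1.19396157  0.13753694  6.1046804 ] [0.05170873 0.05027928 0.04951547] 0.01524952103179931 59.37133312225342
```

Call:
step_arm:
  increments:
    - [0,0,-2,0]
    - [0,0,-4,0]
    - [0,0,-6,0]
    - [0,0,-8,0]
    - [0,0,-12,0]
    - [0,0,-14,0]
    - [0,0,-14,0]
    - [0,0,-14,0]
    - [0,0,-12,0]
    - [0,0,-8,0]
    - [0,0,-4,0]
    - [0,0,-2,0]
    - [0,0,0,0]
    - [0,0,0,0]

```text
time: 9.55
eef_pos: [0.4533, -0.1738, 0.2322]
ee_rot: [-3.137, 0.166, 0.002]
wrist_force: [0.1, -0.6, -1.7]
width: 0.0152
gripper_force: 58.5
```

```bash
python3 - <<'E'
from h import *
s=shot("wrist","w4"); print(s["time"],s["eef_pos"],s["ee_rot"],s["joint_positions"].round(3),s["wrist_force"],s["moment"],s["width"])
C=load("w4");z=s["eef_pos"][2]
R=Ro.from_rotvec(s["ee_rot"]).as_matrix()
P,uv=cloud("w4",z-.072,z-.03,None)
Q=(P-s["eef_pos"])@R*1000
for i in range(0,len(Q),max(1,len(Q)//1)): pass
m=(abs(Q[:,1])<12)
print(m.sum(),Q[m].min(0),Q[m].max(0))
for a in range(-80,90,10):
    k=m&(Q[:,0]>a)&(Q[:,0]<=a+10)
    if k.sum()>5: print(a,k.sum(),np.percentile(Q[k,1],[1,50,99]).round(1),np.percentile(Q[k,2],[1,50,99]).round(1))
im=cv2.imread("pics/w4.png");cv2.imwrite("pics/w4b.png",im)
E
```

```text
9.55 [ 0.45333861 -0.17379013  0.23224553] [-3.13664058e+00  1.66302382e-01  2.02012557e-03] [-0.456  0.127  2.016 -0.     1.001  1.221] [ 0.13152618 -0.57342691 -1.72505619] [ 0.01497255 -0.01485586  0.01336199] 0.015218117084892653
12959 [-34.97931622 -11.99706028  29.99781803] [77.41005678 11.99653049 69.71698689]
-40 125 [-5.1 -0.3  4.5] [49.8 52.  55.3]
-30 339 [-7.5 -0.3  7.2] [43.6 45.2 53.3]
-20 1062 [-7.9  0.1  7.8] [36.8 44.5 46.2]
-10 1525 [-9.4 -0.3  9.1] [30.7 44.2 45.8]
0 1703 [-9.8  0.1  9.6] [31.7 44.1 45.7]
10 2302 [-11.9   0.1  11.8] [30.6 44.6 67.4]
20 1254 [-7.3  0.1  7.1] [44.3 50.9 63. ]
30 829 [-4.8  0.1  4.9] [49.4 51.3 55.6]
40 866 [-4.7  0.1  4.8] [49.5 51.3 55.2]
50 934 [-4.9  0.   5. ] [49.4 51.3 55.6]
60 1201 [-6.7  0.   6.7] [47.5 50.5 55.5]
70 819 [-6.9  0.   7.1] [47.3 50.  54.9]
```

View pics/w4.png

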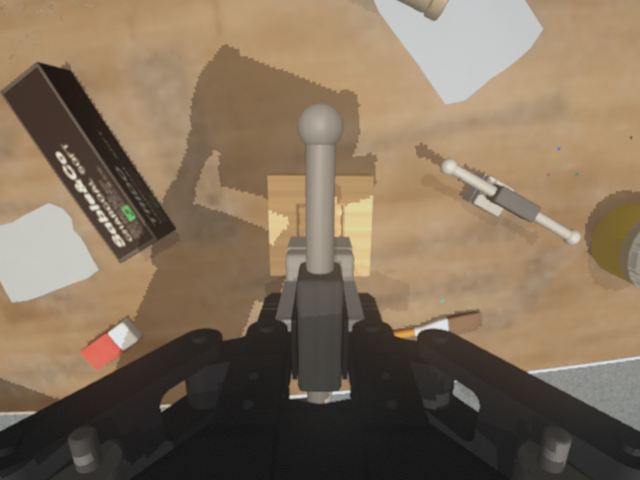

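The wrench hangs level in the pads, grip block at (320,330) and bar end at (320,125). Checking the centring along the bar and the clearance to the frame behind the nut block.

```bash
python3 - <<'E'
from h import *
v=np.load("pics/w4_s.npy");R=Ro.from_rotvec(v[3:]).as_matrix()
P,uv=cloud("w4",v[2]-.08,v[2]-.03);Q=(P-v[:3])@R*1000
k=(abs(Q[:,1])<6.5)&(Q[:,2]<46.2)&(Q[:,2]>42.5);print(k.sum(),np.percentile(Q[k,0],[0,1,99,100]))
k=(abs(Q[:,1])<4)&(abs(Q[:,0])<30)
for a in range(-32,30,1):
    j=k&(Q[:,0]>a)&(Q[:,0]<=a+1)
    if j.sum() and (a<-16 or a>14): print(a,j.sum(),np.median(Q[j,2]).round(1),end=' | ')
for z in(.0,.06,.12):print(z,pix(cam("top"),[[80,175],[170,172],[254,170]],z).round(3).tolist())
P,_=cloud("w1",.03,.2,(.45,.75,.05,.4)); 
far=P[P[:,0]>.55];print("near edge of tall things",np.percentile(far[:,0],[0,1]),far[np.argsort(far[:,0])[:200:40]].round(3).tolist())
E
```

```text
4198 [-23.00930389 -21.74450932  20.62186409  21.46518259]
-30 40 50.8 | -29 48 51.0 | -28 32 50.8 | -27 3 49.6 | -23 19 45.3 | -22 34 44.6 | -21 54 44.4 | -20 49 44.3 | -19 55 44.5 | -18 52 44.6 | -17 54 44.5 | 15 63 44.5 | 16 72 44.5 | 17 62 44.2 | 18 70 44.5 | 19 79 44.6 | 20 196 47.1 | 21 87 50.4 | 22 66 51.0 | 23 59 51.1 | 24 66 51.0 | 25 65 51.1 | 26 66 50.9 | 27 59 50.9 | 28 65 51.0 | 29 67 51.2 | 0.0 [[0.645, 0.737, 0.0], [0.649, 0.473, 0.0], [0.649, 0.227, 0.0]]
0.06 [[0.634, 0.712, 0.06], [0.637, 0.457, 0.06], [0.638, 0.219, 0.06]]
0.12 [[0.623, 0.687, 0.12], [0.626, 0.441, 0.12], [0.627, 0.212, 0.12]]
near edge of tall things [0.63142034 0.63454941] [[0.631, 0.238, 0.148], [0.633, 0.238, 0.14], [0.633, 0.236, 0.142], [0.634, 0.234, 0.147], [0.634, 0.217, 0.137]]
```

Call:
step_arm:
  increments:
    - [0,-8,0,0]
    - [1,-18,0,0]
    - [1,-26,0,0]
    - [1,-30,0,0]
    - [1,-30,0,0]
    - [2,-30,0,0]
    - [2,-30,0,0]
    - [2,-30,0,0]
    - [2,-30,0,0]
    - [2,-30,0,0]
    - [2,-30,0,0]
    - [1,-30,0,0]
    - [1,-28,0,0]
    - [1,-22,0,0]
    - [1,-15,0,0]
    - [0,-9,0,-4]
    - [0,0,0,-8]
    - [0,0,0,-8.5]
    - [0,0,0,-8.5]
    - [0,0,0,-8.5]

```text
time: 11.6
eef_pos: [0.5151, 0.2177, 0.2324]
ee_rot: [3.021, 0.86, -0.002]
wrist_force: [-1.0, 0.0, -1.8]
width: 0.015
gripper_force: 58.8
```

Call:
step_arm:
  increments:
    - [0,0,0,-8.5]
    - [0,0,0,-8.5]
    - [0,0,0,-8.5]
    - [0,0,0,-8.5]
    - [0,0,0,-8.5]
    - [0,0,0,-8.5]
    - [0,0,0,-8.5]
    - [0,0,0,-8.5]
    - [0,0,0,-8.5]
    - [0,0,0,-8.5]
    - [0,0,0,-8.5]
    - [0,0,0,-8.5]
    - [0,0,0,-8.5]
    - [0,0,0,-8.5]
    - [0,0,0,-8.5]
    - [0,0,0,-8.5]
    - [0,0,0,-8.5]
    - [0,0,0,-8.5]
    - [0,0,0,-8.5]
    - [0,0,0,-8.5]

```text
time: 13.6
eef_pos: [0.5151, 0.2175, 0.2324]
ee_rot: [0.593, -3.084, 0.0]
wrist_force: [0.2, 0.4, -2.1]
width: 0.0151
gripper_force: 58.8
```

Call:
step_arm:
  increments:
    - [0,0,0,-8.5]
    - [0,0,0,-8.5]
    - [0,0,0,-8.5]
    - [0,0,0,-8.5]
    - [0,0,0,-3.4]
    - [0,0,0,0]
    - [0,0,0,0]

```text
time: 14.3
eef_pos: [0.5153, 0.2176, 0.2326]
ee_rot: [1.54, -2.737, -0.0]
wrist_force: [-0.8, 0.4, -1.8]
width: 0.0152
gripper_force: 58.8
```

```bash
cat >> h.py <<'E'
def rep(tx=515.0,ty=217.2):
    s=manip.read_state();R=Ro.from_rotvec(s["ee_rot"]).as_matrix()
    yaw=np.degrees(np.arctan2(R[1,0],R[0,0]))
    d=np.r_[tx,ty,0]-s["eef_pos"]*1000;d[2]=0
    print("t",s["time"],"pos",(s["eef_pos"]*1000).round(2),"yaw",yaw.round(2),"tilt",R[:2,2].round(4),"toolshift",(R.T@d).round(2),"F",s["wrist_force"].round(2),"Ftool",(R.T@s["wrist_force"]).round(2),"M",s["moment"].round(3),"j",np.degrees(s["joint_positions"]).round(1),"w",round(s["width"]*1000,1))
E
python3 -c "
from h import *
rep()"
```

```text
t 14.3 pos [515.3 217.6 232.6] yaw -121.26 tilt [-0.0006 -0.0003] toolshift [0.5  0.05 0.  ] F [-0.76  0.36 -1.78] Ftool [0.08 0.83 1.78] M [ 0.077  0.032 -0.024] j [  18.4   15.1  105.9   -0.    59.1 -130.3] w 15.2
```

Call:
step_arm:
  increments:
    - [0.5,0,2,0]
    - [0,0,5,0]
    - [0,0,6,0]
    - [0,0,4,0]
    - [0,0,2,0]
    - [0,0,2,0]
    - [0,0,1.5,0]
    - [0,0,1,0]
    - [0,0,0,0]

```text
time: 15.2
eef_pos: [0.5153, 0.2172, 0.2093]
ee_rot: [1.543, -2.737, -0.0]
wrist_force: [-0.5, -0.4, -2.2]
width: 0.015
gripper_force: 58.8
```

Call:
step_arm:
  increments:
    - [0,0,1.5,0]
    - [0,0,1.5,0]
    - [0,0,0,0]

```text
time: 15.5
eef_pos: [0.5151, 0.2172, 0.2061]
ee_rot: [1.543, -2.736, -0.0]
wrist_force: [0.2, -0.4, -2.7]
width: 0.0151
gripper_force: 58.8
```

Call:
step_arm:
  increments:
    - [0,0,1.5,0]
    - [0,0,1.5,0]
    - [0,0,0,0]

```text
time: 15.8
eef_pos: [0.5151, 0.2172, 0.2031]
ee_rot: [1.543, -2.736, -0.0]
wrist_force: [-0.5, 0.7, -2.1]
width: 0.0146
gripper_force: 58.7
```

```bash
python3 -c "
from h import *
rep()"
```

```text
t 15.8 pos [515.06 217.18 203.07] yaw -121.17 tilt [-0.0006 -0.0002] toolshift [0.02 0.06 0.  ] F [-0.46  0.75 -2.06] Ftool [-0.4   0.78  2.06] M [-0.014 -0.006  0.019] j [  18.4   17.3  107.    -0.    55.8 -130.4] w 14.6
```

Call:
step_arm:
  increments:
    - [0,0,2,0]
    - [0,0,2,0]
    - [0,0,2,0]
    - [0,0,0,0]

```text
time: 16.2
eef_pos: [0.5149, 0.2171, 0.1969]
ee_rot: [1.542, -2.736, -0.0]
wrist_force: [-0.6, 0.3, -2.7]
width: 0.0146
gripper_force: 58.7
```

Call:
step_arm:
  increments:
    - [0,0,2,0]
    - [0,0,2,0]
    - [0,0,1.5,0]
    - [0,0,1,0]
    - [0,0,0,0]

```text
time: 16.7
eef_pos: [0.5151, 0.2172, 0.1906]
ee_rot: [1.543, -2.736, -0.0]
wrist_force: [0.2, -0.1, -2.1]
width: 0.015
gripper_force: 58.7
```

```bash
python3 -c "
from h import *
rep()"
```

```text
t 16.7 pos [515.13 217.17 190.64] yaw -121.17 tilt [-0.0004 -0.0002] toolshift [0.04 0.13 0.  ] F [ 0.17 -0.07 -2.11] Ftool [-0.03 -0.19  2.11] M [-0.047 -0.039  0.075] j [  18.4   18.3  107.4   -0.    54.4 -130.4] w 15.0
```

Call:
step_arm:
  increments:
    - [0,0,0.8,0]
    - [0,0,0.7,0]
    - [0,0,0,0]

```text
time: 17.0
eef_pos: [0.5152, 0.2172, 0.1893]
ee_rot: [1.543, -2.737, -0.0]
wrist_force: [-1.1, -0.1, -3.0]
width: 0.0152
gripper_force: 58.7
```

Call:
step_arm:
  increments:
    - [0,0,0.5,0]
    - [0,0,0,0]

```text
time: 17.2
eef_pos: [0.5152, 0.2172, 0.1889]
ee_rot: [1.543, -2.737, 0.0]
wrist_force: [0.8, -0.1, -2.3]
width: 0.0151
gripper_force: 58.7
```

Call:
step_arm:
  increments:
    - [0,0,0.5,0]
    - [0,0,0,0]

```text
time: 17.4
eef_pos: [0.5152, 0.2172, 0.1883]
ee_rot: [1.543, -2.737, -0.0]
wrist_force: [0.1, 0.2, -2.0]
width: 0.0148
gripper_force: 58.7
```

Call:
step_arm:
  increments:
    - [0,0,0.5,0]
    - [0,0,0,0]

```text
time: 17.6
eef_pos: [0.5152, 0.2172, 0.1878]
ee_rot: [1.543, -2.737, -0.0]
wrist_force: [-0.4, 0.6, -3.3]
width: 0.0152
gripper_force: 58.7
```

Call:
step_arm:
  increments:
    - [0,0,0.5,0]
    - [0,0,0,0]

```text
time: 17.8
eef_pos: [0.5153, 0.2173, 0.1875]
ee_rot: [-1.543, 2.736, -0.0]
wrist_force: [-0.3, 0.2, -2.1]
width: 0.015
gripper_force: 58.8
```

Call:
step_arm:
  increments:
    - [0,0,0.4,0]
    - [0,0,0,0]

```text
time: 18.0
eef_pos: [0.5155, 0.2173, 0.1875]
ee_rot: [-1.543, 2.736, -0.0]
wrist_force: [-1.0, 0.2, 0.6]
width: 0.015
gripper_force: 59.2
```

Call:
step_arm:
  increments:
    - [0,0,0.3,0]
    - [0,0,0,0]

```text
time: 18.2
eef_pos: [0.5155, 0.2173, 0.1874]
ee_rot: [-1.543, 2.736, -0.0]
wrist_force: [-1.9, -0.4, 4.3]
width: 0.0153
gripper_force: 59.6
```

```bash
python3 -c "
from h import *
rep()"
```

```text
t 18.2 pos [515.51 217.33 187.37] yaw -121.17 tilt [0.0005 0.0002] toolshift [ 0.38  0.37 -0.  ] F [-1.86 -0.35  4.29] Ftool [ 1.26  1.41 -4.29] M [-0.104  0.353  0.038] j [  18.4   18.6  107.5   -0.    54.  -130.4] w 15.3
```

Contact came at TCP z 187.5, just where a seated socket should be. First half turn forward (taking up play).

Call:
step_arm:
  increments:
    - [0,0.05,0,3]
    - [0,0.1,0,5]
    - [0,0.12,0.1,7]
    - [0,0.12,0.1,7]
    - [0,0.12,0.1,7]
    - [0,0.12,0.1,7]
    - [0,0.12,0.1,7]
    - [0,0.12,0.1,7]
    - [0,0.12,0.1,7]
    - [0,0.12,0.1,7]
    - [0,0.12,0.1,7]
    - [0,0,0,0]
    - [0,0,0,0]

```text
time: 19.5
eef_pos: [0.515, 0.2181, 0.1864]
ee_rot: [0.328, 3.124, -0.0]
wrist_force: [-1.8, -1.8, 4.9]
width: 0.0151
gripper_force: 59.8
```

```bash
python3 -c "
from h import *
rep()"
```

```text
t 19.5 pos [515.   218.11 186.43] yaw 168.0 tilt [ 0.0005 -0.0003] toolshift [-0.19 -0.89  0.  ] F [-1.78 -1.82  4.89] Ftool [ 1.36 -2.15 -4.89] M [-0.37   0.361 -0.057] j [ 18.5  18.6 107.5  -0.   53.9 -59.5] w 15.1
```

Call:
step_arm:
  increments:
    - [0,0.07,0.05,4]
    - [0,0.12,0.1,7]
    - [0,0.12,0.1,7]
    - [0,0.12,0.1,7]
    - [0,0.12,0.1,7]
    - [0,0.12,0.1,7]
    - [0,0.12,0.1,7]
    - [0,0.12,0.1,7]
    - [0,0.12,0.1,7]
    - [0,0.12,0.1,7]
    - [0,0.12,0.1,7]
    - [0,0.12,0.1,7]
    - [0,0.12,0.1,7]
    - [0,0.12,0.1,7]
    - [0,0.12,0.1,7]
    - [0,0.12,0.1,7]
    - [0,0.1,0.1,6]
    - [0,0,0,0]
    - [0,0,0,0]

```text
time: 21.4
eef_pos: [0.5166, 0.2191, 0.1848]
ee_rot: [-2.812, -1.401, -0.001]
wrist_force: [-2.3, -0.8, 5.5]
width: 0.0147
gripper_force: 59.9
```

```bash
sed -i 's/    print("t"/    print("tau6",s["tau"][5].round(3),"Fn",end=" ");print("t"/' h.py; python3 - <<'E'
from h import *
rep()
for i in range(5):
    manip.snapshot("top"); s=manip.read_state(); print(s["moment"].round(3),s["tau"][5].round(3),s["wrist_force"].round(2))
E
```

```text
tau6 -0.023 Fn t 21.4 pos [516.55 219.08 184.84] yaw 52.98 tilt [0.0007 0.0004] toolshift [-2.43 -0.11 -0.  ] F [-2.3  -0.8   5.53] Ftool [-2.02 -1.35 -5.53] M [-0.181  0.416 -0.018] j [ 18.5  18.9 107.3   0.   53.7  55.5] w 14.7
[-0.177  0.359 -0.035] -0.034 [-1.28 -0.68  4.81]
[-0.203  0.368 -0.01 ] -0.036 [-2.71 -0.37  5.46]
[-0.191  0.408  0.047] -0.035 [-2.27 -0.81  5.56]
[-0.201  0.412 -0.022] -0.035 [-1.1  -0.47  5.59]
[-0.175  0.378 -0.037] -0.036 [-2.98 -0.81  5.54]
```

Call:
step_arm:
  increments:
    - [0,-0.05,0,-3]
    - [0,-0.1,0,-5]
    - [0,-0.12,0,-7]
    - [0,-0.12,-0.1,-7]
    - [0,-0.12,-0.1,-7]
    - [0,-0.12,-0.1,-7]
    - [0,-0.12,-0.1,-7]
    - [0,-0.12,-0.1,-7]
    - [0,-0.12,-0.1,-7]
    - [0,-0.12,-0.1,-7]
    - [0,-0.12,-0.1,-7]
    - [0,-0.12,-0.1,-7]
    - [0,-0.12,-0.1,-7]
    - [0,-0.12,-0.1,-7]
    - [0,-0.12,-0.1,-7]
    - [0,-0.07,-0.05,-4]
    - [0,0,0,0]
    - [0,0,0,0]
    - [0,0,0,0]
    - [0,0,0,0]

```text
time: 23.65
eef_pos: [0.5148, 0.2189, 0.1861]
ee_rot: [-0.653, -3.073, -0.001]
wrist_force: [-2.5, -1.1, 5.5]
width: 0.0152
gripper_force: 60.0
```

```bash
python3 - <<'E'
from h import *
rep()
E
```

```text
tau6 0.005 Fn t 23.65 pos [514.77 218.87 186.14] yaw 155.99 tilt [-0.      0.0004] toolshift [-0.89 -1.43 -0.  ] F [-2.5  -1.05  5.52] Ftool [ 1.85 -1.98 -5.52] M [-0.136  0.566 -0.018] j [ 18.6  18.7 107.5   0.   53.8 -47.4] w 15.2
```

Call:
step_arm:
  increments:
    - [0,0.05,0,3]
    - [0,0.1,0,5]
    - [0,0.12,0,7]
    - [0,0.12,0.1,7]
    - [0,0.12,0.1,7]
    - [0,0.12,0.1,7]
    - [0,0.12,0.1,7]
    - [0,0.12,0.1,7]
    - [0,0.12,0.1,7]
    - [0,0.12,0.1,7]
    - [0,0.12,0.1,7]
    - [0,0.12,0.1,7]
    - [0,0.12,0.1,7]
    - [0,0.12,0.1,7]
    - [0,0.12,0.1,7]
    - [0,0.12,0.1,7]
    - [0,0.12,0.1,7]
    - [0,0.12,0.1,7]
    - [0,0.12,0.1,7]
    - [0,0.12,0.1,7]

```text
time: 25.65
eef_pos: [0.5168, 0.2183, 0.1844]
ee_rot: [3.084, 0.593, 0.0]
wrist_force: [-2.2, -2.4, 6.6]
width: 0.0154
gripper_force: 60.0
```

Call:
step_arm:
  increments:
    - [0,0.12,0.1,7]
    - [0,0.12,0.1,7]
    - [0,0.12,0.1,7]
    - [0,0.12,0.1,7]
    - [0,0.12,0.1,7]
    - [0,0.12,0.1,7]
    - [0,0.12,0.1,7]
    - [0,0.12,0.1,7]
    - [0,0.07,0.05,4]
    - [0,0,0,0]
    - [0,0,0,0]
    - [0,0,0,0]
    - [0,0,0,0]

```text
time: 26.95
eef_pos: [0.5168, 0.2175, 0.1836]
ee_rot: [2.97, -1.023, 0.001]
wrist_force: [-1.9, -1.1, 6.6]
width: 0.0151
gripper_force: 60.0
```

```bash
python3 - <<'E'
from h import *
rep()
E
```

```text
tau6 -0.025 Fn t 26.95 pos [516.76 217.55 183.59] yaw -38.0 tilt [ 0.0005 -0.0004] toolshift [-1.18  1.36 -0.  ] F [-1.85 -1.1   6.63] Ftool [-0.78  2.01 -6.64] M [-0.396  0.467 -0.015] j [ 18.4  19.  107.4  -0.   53.6 146.4] w 15.1
```

Call:
step_arm:
  increments:
    - [0,-0.05,0,-3]
    - [0,-0.1,0,-5]
    - [0,-0.12,0,-7]
    - [0,-0.12,-0.1,-7]
    - [0,-0.12,-0.1,-7]
    - [0,-0.12,-0.1,-7]
    - [0,-0.12,-0.1,-7]
    - [0,-0.12,-0.1,-7]
    - [0,-0.12,-0.1,-7]
    - [0,-0.12,-0.1,-7]
    - [0,-0.12,-0.1,-7]
    - [0,-0.12,-0.1,-7]
    - [0,-0.12,-0.1,-7]
    - [0,-0.12,-0.1,-7]
    - [0,-0.12,-0.1,-7]
    - [0,-0.1,-0.1,-5]
    - [0,0,0,0]
    - [0,0,0,0]
    - [0,0,0,0]
    - [0,0,0,0]

```text
time: 28.95
eef_pos: [0.5163, 0.2194, 0.1848]
ee_rot: [2.635, 1.711, 0.0]
wrist_force: [-1.7, -0.8, 5.8]
width: 0.0151
gripper_force: 59.9
```

```bash
python3 - <<'E'
from h import *
rep()
E
```

```text
tau6 0.019 Fn t 28.95 pos [516.33 219.37 184.84] yaw 66.0 tilt [0.0002 0.0001] toolshift [-2.53 -0.33 -0.  ] F [-1.73 -0.78  5.81] Ftool [-1.42 -1.26 -5.81] M [-0.249  0.475  0.007] j [ 18.6  18.9 107.3   0.   53.8  42.6] w 15.1
```

Both reversals followed the thread (z changed 2.5 / 1.3 mm as expected). The last forward run needs more than the wrist has left, so I regrasp half a turn back, centred on the wrench.

Call:
step_arm:
  increments:
    - [0,0,0,0]
    - [0,0,0,0]
    - [0,0,0,0]
    - [0,0,0,0]
    - [0,0,0,0]
    - [0,0,-4,0]
    - [0,0,-8,0]
    - [0,0,-10,0]
    - [0,0,-10,0]
    - [-1,0,-8,0]
    - [0,0,-5,-4]
    - [0,0,0,-8.5]
    - [0,0,0,-8.5]
    - [0,0,0,-8.5]
    - [0,0,0,-8.5]
    - [0,0,0,-8.5]
    - [0,0,0,-8.5]
    - [0,0,0,-8.5]
    - [0,0,0,-8.5]
    - [0,0,0,-8.5]
  claw: 60

```text
time: 30.95
eef_pos: [0.5159, 0.2184, 0.2299]
ee_rot: [0.901, 3.009, 0.001]
wrist_force: [-0.3, -0.2, -0.4]
width: 0.0604
gripper_force: 0.0
```

Call:
step_arm:
  increments:
    - [0,0,0,-8.5]
    - [0,0,0,-8.5]
    - [0,0,0,-8.5]
    - [0,0,0,-8.5]
    - [0,0,0,-8.5]
    - [0,0,0,-8.5]
    - [0,0,0,-8.5]
    - [0,0,0,-8.5]
    - [0,0,0,-8.5]
    - [0,0,0,-8.5]
    - [0,0,0,-8.5]
    - [0,0,0,-6]
    - [0,0,0,0]
    - [0,0,0,0]

```text
time: 32.35
eef_pos: [0.5159, 0.2184, 0.2297]
ee_rot: [-1.704, 2.639, -0.0]
wrist_force: [0.3, -0.7, 0.8]
width: 0.0598
gripper_force: 0.0
```

```bash
python3 - <<'E'
from h import *
rep()
s=shot("wrist","w5"); v=np.load("pics/w5_s.npy");R=Ro.from_rotvec(v[3:]).as_matrix()
P,uv=cloud("w5",.11,.16,(.42,.61,.12,.31));Q=(P-v[:3])@R*1000
Q=Q[(abs(Q[:,1])<14)&(abs(Q[:,0])<85)]
print(np.percentile(Q,[0,1,50,99,100],axis=0).round(1))
b=Q[(abs(Q[:,0])<26)&(Q[:,2]<np.percentile(Q[:,2],2)+4)]
print("block",b.min(0),b.max(0),cv2.minAreaRect(b[:,:2].astype(np.float32)))
E
```

```text
tau6 -0.021 Fn t 32.35 pos [515.89 218.41 229.65] yaw -114.3 tilt [0.0006 0.0002] toolshift [ 1.47  0.31 -0.  ] F [ 0.28 -0.73  0.83] Ftool [ 0.55 -0.56 -0.83] M [0.017 0.024 0.025] j [  18.5   15.3  106.     0.    58.7 -137.2] w 59.8
[[-70.2  -8.2  87.2]
 [-66.7  -7.7  88. ]
 [ 13.4  -0.   94.7]
 [ 76.5   7.5 100.3]
 [ 78.4   8.  109.4]]
block [-21.27377369  -8.19107966  87.22652417] [22.66726155  7.94403164 92.15916707] ((0.6364250183105469, 0.006325721740722656), (43.975257873535156, 15.9465970993042), 0.7236040234565735)
```

View pics/w5.png

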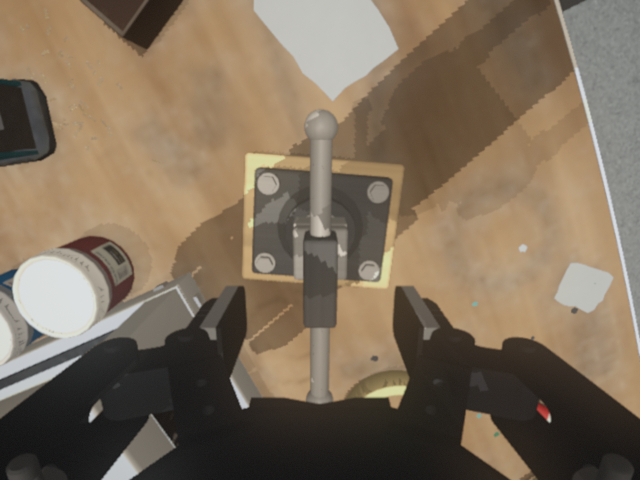

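The wrench still stands seated, grip block at (320,280), bar upright in the picture, 0.6 mm off-centre along the bar.

Call:
step_arm:
  increments:
    - [0.6,0,3,0]
    - [0,0,7,0]
    - [0,0,9,0]
    - [0,0,9,0]
    - [0,0,8,0]
    - [0,0,5,0]
    - [0,0,3,0]
    - [0,0,1,0]
    - [0,0,0,0]

```text
time: 33.3
eef_pos: [0.5156, 0.2179, 0.1841]
ee_rot: [-1.707, 2.637, -0.0]
wrist_force: [0.3, 0.3, 0.7]
width: 0.0597
gripper_force: 0.0
```

Call:
step_arm:
  increments:
    - [0,0,0,0]
    - [0,0,0,0]
    - [0,0,0,0]
    - [0,0,0,0]
    - [0,0,0,0]
    - [0,0,0,0]
    - [0,0,0,0]
    - [0,0,0,0]
  claw: 0

```text
time: 34.1
eef_pos: [0.5157, 0.218, 0.1846]
ee_rot: [-1.707, 2.637, -0.0]
wrist_force: [-0.5, -0.8, 4.6]
width: 0.0151
gripper_force: 59.5
```

```bash
python3 - <<'E'
from h import *
rep()
E
```

```text
tau6 -0.031 Fn t 34.1 pos [515.71 217.96 184.55] yaw -114.17 tilt [0.0005 0.0003] toolshift [ 0.99  0.33 -0.  ] F [-0.46 -0.75  4.61] Ftool [ 0.88  0.11 -4.61] M [-0.025  0.234  0.026] j [  18.5   18.8  107.5    0.    53.7 -137.4] w 15.1
```

Call:
step_arm:
  increments:
    - [0,0,0,3]
    - [0,0,0,5]
    - [0,0,0,7]
    - [0,0,0.1,7]
    - [0,0,0.1,7]
    - [0,0,0.1,7]
    - [0,0,0.1,7]
    - [0,0,0.1,7]
    - [0,0,0.1,7]
    - [0,0,0.1,7]
    - [0,0,0.1,7]
    - [0,0,0.1,7]
    - [0,0,0.1,7]
    - [0,0,0.1,7]
    - [0,0,0.1,7]
    - [0,0,0.1,7]
    - [0,0,0.1,7]
    - [0,0,0.05,3]

```text
time: 35.9
eef_pos: [0.5157, 0.2179, 0.1831]
ee_rot: [1.336, 2.843, 0.0]
wrist_force: [-1.6, 0.6, 5.0]
width: 0.015
gripper_force: 59.6
```

```bash
python3 - <<'E'
from h import *
rep()
E
```

```text
tau6 -0.063 Fn t 35.9 pos [515.65 217.92 183.12] yaw 129.67 tilt [0.0003 0.    ] toolshift [-0.14 -0.97 -0.  ] F [-1.59  0.63  5.05] Ftool [ 1.5  -0.82 -5.05] M [-0.032  0.28   0.12 ] j [ 18.5  18.9 107.5  -0.   53.5 -21.2] w 15.0
```

Call:
step_arm:
  increments:
    - [0,0,0.03,2]
    - [0,0,0.03,2]

```text
time: 36.1
eef_pos: [0.5156, 0.2179, 0.183]
ee_rot: [1.432, 2.796, 0.0]
wrist_force: [-1.8, -0.2, 5.0]
width: 0.0155
gripper_force: 59.6
```

```bash
python3 - <<'E'
from h import *
rep()
E
```

```text
tau6 -0.154 Fn t 36.1 pos [515.63 217.95 183.04] yaw 125.77 tilt [0.0002 0.    ] toolshift [-0.24 -0.95 -0.  ] F [-1.82 -0.2   5.  ] Ftool [ 0.9 -1.6 -5. ] M [-0.019  0.295  0.077] j [ 18.5  19.  107.5  -0.   53.5 -17.3] w 15.5
```

```bash
cat > r.py <<'E'
from h import *
m=[];t=[]
for i in range(3):
    s=manip.read_state();m.append(s["moment"][2]);t.append(s["tau"][5]);manip.snapshot("wrist")
R=Ro.from_rotvec(s["ee_rot"]).as_matrix()
print("t",round(s["time"],2),"Mz",np.round(m,3),np.mean(m).round(3),"tau6",np.round(t,3),"yaw",np.degrees(np.arctan2(R[1,0],R[0,0])).round(1),"z",(s["eef_pos"][2]*1000).round(2),"F",s["wrist_force"].round(1))
E
python3 r.py
```

```text
t 36.2 Mz [0.077 0.039 0.079] 0.065 tau6 [-0.154  0.139  0.133] yaw 125.8 z 183.05 F [-1.1 -0.3  5.4]
```

Call:
step_arm:
  increments:
    - [0,0,0.03,2.5]
    - [0,0,0.03,2.5]

```text
time: 36.45
eef_pos: [0.5156, 0.2179, 0.183]
ee_rot: [1.553, 2.731, 0.0]
wrist_force: [-1.3, -1.0, 4.7]
width: 0.0149
gripper_force: 59.6
```

```bash
python3 r.py
```

```text
t 36.55 Mz [0.089 0.065 0.006] 0.054 tau6 [-0.218  0.154  0.146] yaw 120.8 z 182.98 F [-1.2  0.5  5.1]
```

Call:
step_arm:
  increments:
    - [0,0,0.03,2.5]
    - [0,0,0.04,2.5]

```text
time: 36.8
eef_pos: [0.5156, 0.2179, 0.1829]
ee_rot: [1.67, 2.661, 0.0]
wrist_force: [-0.9, -0.5, 4.9]
width: 0.0149
gripper_force: 59.6
```

```bash
python3 r.py
```

```text
t 36.9 Mz [ 0.069  0.025 -0.01 ] 0.028 tau6 [-0.219  0.158  0.147] yaw 115.8 z 182.92 F [-1.6 -0.1  5.6]
```

Call:
step_arm:
  increments:
    - [0,0,0.04,2.5]
    - [0,0,0.04,2.5]

```text
time: 37.15
eef_pos: [0.5156, 0.218, 0.1828]
ee_rot: [1.785, 2.585, 0.0]
wrist_force: [-0.9, 0.2, 5.1]
width: 0.0151
gripper_force: 59.6
```

```bash
python3 r.py
```

```text
t 37.25 Mz [0.061 0.046 0.037] 0.048 tau6 [-0.22   0.158  0.147] yaw 110.8 z 182.83 F [-1.3  0.2  4.8]
```

Call:
step_arm:
  increments:
    - [0,0,0.03,2.5]
    - [0,0,0.04,2.5]

```text
time: 37.5
eef_pos: [0.5156, 0.218, 0.1828]
ee_rot: [1.896, 2.505, 0.0]
wrist_force: [-1.9, -0.3, 5.0]
width: 0.0146
gripper_force: 59.6
```

```bash
python3 r.py
```

```text
t 37.6 Mz [0.106 0.056 0.045] 0.069 tau6 [-0.219  0.156  0.146] yaw 105.8 z 182.77 F [-1.1 -0.7  4.3]
```

Call:
step_arm:
  increments:
    - [0,0,0.04,2.5]
    - [0,0,0.04,2.5]

```text
time: 37.85
eef_pos: [0.5156, 0.218, 0.1827]
ee_rot: [2.003, 2.42, 0.0]
wrist_force: [-1.5, 1.6, 5.2]
width: 0.0151
gripper_force: 59.6
```

```bash
python3 r.py
```

```text
t 37.95 Mz [0.048 0.02  0.013] 0.027 tau6 [-0.219  0.156  0.147] yaw 100.8 z 182.71 F [-1.5  0.5  5.3]
```

Call:
step_arm:
  increments:
    - [0,0,0.03,2.5]
    - [0,0,0.04,2.5]

```text
time: 38.2
eef_pos: [0.5156, 0.218, 0.1826]
ee_rot: [2.107, 2.33, 0.0]
wrist_force: [-1.8, 0.5, 6.0]
width: 0.0151
gripper_force: 59.6
```

```bash
python3 r.py
```

```text
t 38.3 Mz [0.112 0.029 0.056] 0.066 tau6 [-0.219  0.154  0.145] yaw 95.8 z 182.6 F [-1.7  0.4  4.2]
```

Call:
step_arm:
  increments:
    - [0,0,0.04,2.5]
    - [0,0,0.04,2.5]

```text
time: 38.55
eef_pos: [0.5156, 0.218, 0.1826]
ee_rot: [-2.207, -2.236, -0.0]
wrist_force: [-1.6, 0.0, 5.4]
width: 0.0149
gripper_force: 59.6
```

```bash
python3 r.py
```

```text
t 38.65 Mz [0.064 0.053 0.003] 0.04 tau6 [-0.219  0.158  0.148] yaw 90.8 z 182.57 F [-1.2  0.1  5.3]
```

Call:
step_arm:
  increments:
    - [0,0,0.03,2.5]
    - [0,0,0.04,2.5]

```text
time: 38.9
eef_pos: [0.5156, 0.218, 0.1825]
ee_rot: [-2.302, -2.138, -0.0]
wrist_force: [-0.3, -0.2, 5.6]
width: 0.0149
gripper_force: 59.6
```

```bash
python3 r.py
```

```text
t 39.0 Mz [ 0.074  0.064 -0.003] 0.045 tau6 [-0.219  0.154  0.143] yaw 85.8 z 182.51 F [-1.2  0.1  5.7]
```

Call:
step_arm:
  increments:
    - [0,0,0.04,2.5]
    - [0,0,0.04,2.5]

```text
time: 39.25
eef_pos: [0.5156, 0.218, 0.1824]
ee_rot: [-2.393, -2.035, -0.0]
wrist_force: [-1.0, 0.7, 5.4]
width: 0.0149
gripper_force: 59.6
```

```bash
python3 r.py
```

```text
t 39.35 Mz [0.052 0.064 0.007] 0.041 tau6 [-0.22   0.157  0.148] yaw 80.8 z 182.43 F [-1.1  0.6  5.4]
```

Call:
step_arm:
  increments:
    - [0,0,0.03,2.5]
    - [0,0,0.04,2.5]

```text
time: 39.6
eef_pos: [0.5156, 0.218, 0.1824]
ee_rot: [-2.48, -1.929, -0.0]
wrist_force: [-0.4, 0.1, 5.4]
width: 0.0151
gripper_force: 59.6
```

```bash
python3 r.py
```

```text
t 39.7 Mz [0.003 0.035 0.088] 0.042 tau6 [-0.219  0.157  0.148] yaw 75.8 z 182.35 F [-1.   0.3  4.8]
```

Call:
step_arm:
  increments:
    - [0,0,0.04,2.5]
    - [0,0,0.04,2.5]

```text
time: 39.95
eef_pos: [0.5156, 0.218, 0.1823]
ee_rot: [-2.561, -1.819, -0.001]
wrist_force: [-2.0, -0.1, 5.2]
width: 0.0149
gripper_force: 59.6
```

```bash
python3 r.py
```

```text
t 40.05 Mz [ 0.055  0.021 -0.013] 0.021 tau6 [-0.22   0.154  0.145] yaw 70.8 z 182.27 F [-1.5  0.3  5.8]
```

Call:
step_arm:
  increments:
    - [0,0,0.03,2.5]
    - [0,0,0.04,2.5]

```text
time: 40.3
eef_pos: [0.5156, 0.218, 0.1822]
ee_rot: [-2.638, -1.705, -0.001]
wrist_force: [-1.3, -0.3, 4.1]
width: 0.0148
gripper_force: 59.6
```

```bash
python3 r.py
```

```text
t 40.4 Mz [0.065 0.058 0.036] 0.053 tau6 [-0.219  0.155  0.146] yaw 65.8 z 182.22 F [-1.   0.1  5.1]
```

Call:
step_arm:
  increments:
    - [0,0,0.04,2.5]
    - [0,0,0.04,2.5]

```text
time: 40.65
eef_pos: [0.5157, 0.2181, 0.1821]
ee_rot: [-2.71, -1.589, -0.001]
wrist_force: [-1.9, 0.8, 5.7]
width: 0.0152
gripper_force: 59.6
```

```bash
python3 r.py
```

```text
t 40.75 Mz [0.105 0.097 0.075] 0.093 tau6 [-0.219  0.157  0.149] yaw 60.8 z 182.15 F [-2.3  0.8  5.8]
```

Torque hints at climbing; smaller step.

Call:
step_arm:
  increments:
    - [0,0,0.02,1.5]
    - [0,0,0.02,1.5]

```text
time: 41.0
eef_pos: [0.5157, 0.218, 0.1821]
ee_rot: [-2.75, -1.518, -0.001]
wrist_force: [-0.2, -0.6, 5.4]
width: 0.0151
gripper_force: 59.6
```

```bash
python3 r.py
```

```text
t 41.1 Mz [0.136 0.097 0.078] 0.104 tau6 [-0.103  0.119  0.114] yaw 57.8 z 182.1 F [-1.8  0.5  6.1]
```

Call:
step_arm:
  increments:
    - [0,0,0.02,1.5]
    - [0,0,0.02,1.5]

```text
time: 41.35
eef_pos: [0.5157, 0.218, 0.1821]
ee_rot: [-2.789, -1.445, -0.001]
wrist_force: [-1.7, 0.5, 4.5]
width: 0.0154
gripper_force: 59.6
```

```bash
python3 r.py
```

```text
t 41.45 Mz [0.067 0.091 0.031] 0.063 tau6 [-0.103  0.122  0.116] yaw 54.8 z 182.08 F [-0.9  0.9  6.3]
```

Call:
step_arm:
  increments:
    - [0,0,0.03,2]
    - [0,0,0.03,2]

```text
time: 41.7
eef_pos: [0.5157, 0.2181, 0.182]
ee_rot: [-2.838, -1.347, -0.001]
wrist_force: [-1.6, -0.7, 4.3]
width: 0.0149
gripper_force: 59.6
```

```bash
python3 r.py
```

```text
t 41.8 Mz [0.094 0.033 0.044] 0.057 tau6 [-0.161  0.137  0.13 ] yaw 50.8 z 182.01 F [-1.   0.6  5.4]
```

Call:
step_arm:
  increments:
    - [0,0,0.03,2]
    - [0,0,0.03,2]

```text
time: 42.05
eef_pos: [0.5157, 0.2181, 0.182]
ee_rot: [-2.883, -1.247, -0.001]
wrist_force: [-1.8, -0.1, 5.1]
width: 0.0149
gripper_force: 59.6
```

```bash
python3 r.py
```

```text
t 42.15 Mz [0.098 0.071 0.045] 0.071 tau6 [-0.162  0.14   0.131] yaw 46.8 z 181.94 F [-1.4 -0.1  4.5]
```

Call:
step_arm:
  increments:
    - [0,0,0.03,2]
    - [0,0,0.03,2]

```text
time: 42.4
eef_pos: [0.5157, 0.218, 0.1819]
ee_rot: [-2.925, -1.146, -0.001]
wrist_force: [-0.7, 0.2, 5.2]
width: 0.0151
gripper_force: 59.6
```

```bash
python3 r.py
```

```text
t 42.5 Mz [0.054 0.049 0.046] 0.049 tau6 [-0.161  0.139  0.132] yaw 42.8 z 181.88 F [-1.1  0.1  5.2]
```

Call:
step_arm:
  increments:
    - [0,0,0.03,2]
    - [0,0,0.03,2]

```text
time: 42.75
eef_pos: [0.5157, 0.2181, 0.1819]
ee_rot: [-2.963, -1.043, -0.001]
wrist_force: [-0.9, 0.7, 5.0]
width: 0.0153
gripper_force: 59.6
```

```bash
python3 r.py
```

```text
t 42.85 Mz [0.05  0.043 0.045] 0.046 tau6 [-0.161  0.136  0.129] yaw 38.8 z 181.86 F [-2.  -0.5  5.4]
```

Call:
step_arm:
  increments:
    - [0,0,0.03,2]
    - [0,0,0.03,2]

```text
time: 43.1
eef_pos: [0.5158, 0.2181, 0.1818]
ee_rot: [-2.998, -0.939, -0.001]
wrist_force: [-0.9, 0.0, 6.1]
width: 0.0152
gripper_force: 59.6
```

```bash
python3 r.py
```

```text
t 43.2 Mz [0.11 0.07 0.04] 0.073 tau6 [-0.16   0.137  0.129] yaw 34.8 z 181.8 F [-1.2  0.2  5.3]
```

Call:
step_arm:
  increments:
    - [0,0,0.03,2]
    - [0,0,0.03,2]

```text
time: 43.45
eef_pos: [0.5158, 0.218, 0.1818]
ee_rot: [-3.029, -0.834, -0.001]
wrist_force: [-0.8, 0.3, 5.7]
width: 0.015
gripper_force: 59.7
```

```bash
python3 r.py
```

```text
t 43.55 Mz [0.143 0.157 0.127] 0.142 tau6 [-0.084  0.221  0.211] yaw 30.8 z 181.77 F [-0.7  0.9  5.9]
```

Call:
step_arm:
  increments:
    - [0,0,0,1.5]
    - [0,0,0,0]

```text
time: 43.8
eef_pos: [0.5158, 0.218, 0.1818]
ee_rot: [-3.039, -0.796, -0.001]
wrist_force: [-1.2, -0.0, 4.5]
width: 0.0152
gripper_force: 59.7
```

```bash
python3 r.py
```

```text
t 43.9 Mz [0.134 0.121 0.144] 0.133 tau6 [0.234 0.171 0.158] yaw 29.4 z 181.79 F [-2.1  0.5  5.6]
```

Call:
step_arm:
  increments:
    - [0,0,0,1.5]
    - [0,0,0,0]

```text
time: 44.15
eef_pos: [0.5158, 0.2181, 0.1818]
ee_rot: [-3.049, -0.757, -0.001]
wrist_force: [-1.8, -0.0, 5.6]
width: 0.0149
gripper_force: 59.7
```

```bash
python3 r.py
```

```text
t 44.25 Mz [0.239 0.205 0.238] 0.227 tau6 [0.276 0.213 0.201] yaw 27.9 z 181.77 F [-1.4 -0.1  5. ]
```

The torque now climbs clearly (0.05 → 0.14 → 0.23 N m): the tap is at the bottom. I ease the spring off, release and lift clear.

Call:
step_arm:
  increments:
    - [0,0,0,-1.5]
    - [0,0,-0.1,-1.5]
    - [0,0,-0.1,0]
    - [0,0,0,0]

```text
time: 44.7
eef_pos: [0.5158, 0.218, 0.1818]
ee_rot: [-3.029, -0.835, -0.001]
wrist_force: [-0.5, 0.4, 6.3]
width: 0.0153
gripper_force: 59.7
```

Call:
step_arm:
  increments:
    - [0,0,0,0]
    - [0,0,0,0]
    - [0,0,0,0]
    - [0,0,0,0]
    - [0,0,0,0]
    - [0,0,-3,0]
    - [0,0,-8,0]
    - [0,0,-12,0]
    - [0,0,-15,0]
    - [0,0,-15,0]
    - [0,0,-15,0]
    - [0,0,-12,0]
    - [0,0,-5,0]
    - [0,0,0,0]
    - [0,0,0,0]
  claw: 60

```text
time: 46.2
eef_pos: [0.5152, 0.2177, 0.266]
ee_rot: [3.029, 0.835, -0.001]
wrist_force: [0.6, 1.0, -0.1]
width: 0.0601
gripper_force: 0.0
```

```bash
python3 - <<'E'
from h import *
rep(); s=shot("wrist","w6")
P,uv=cloud("w6",.125,.16,(.42,.61,.12,.31));print("top z",np.percentile(P[:,2],[50,95,99]).round(4),cv2.minAreaRect((P[:,:2]*1000).astype(np.float32)))
E
```

```text
tau6 0.0 Fn t 46.2 pos [515.18 217.72 266.02] yaw 30.83 tilt [-0.0008 -0.0003] toolshift [-0.42  0.36  0.  ] F [ 0.58  1.   -0.06] Ftool [ 1.02 -0.56  0.06] M [ 0.005 -0.015 -0.02 ] j [ 18.4  12.8 104.5  -0.   62.8  77.6] w 60.1
top z [0.1323 0.1385 0.1391] ((516.0152587890625, 218.36212158203125), (155.0416717529297, 16.020448684692383), 36.49525451660156)
```

View pics/w6.png

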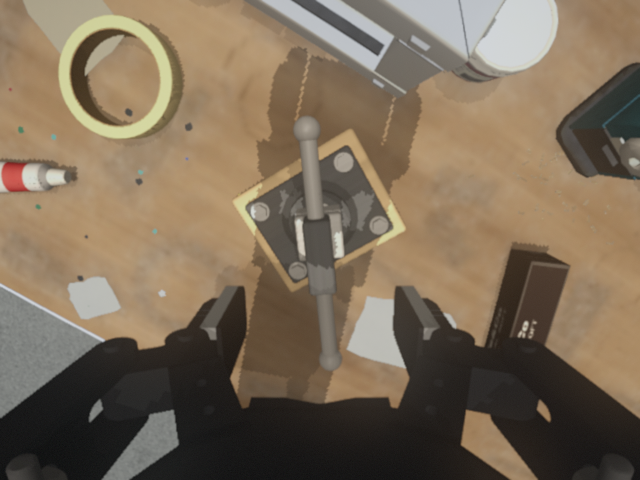

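The wrench stands seated and upright on the tap (block at (318,255), bar from (307,128) to (329,358), top at 0.139 m as a seated wrench must be); the gripper is clear.

```bash
python3 -c "
from rig import manip
print(manip.sign_off())"
```

```text
the job is handed in; nothing more can be done
None
```

I worked the tap down in the rhythm asked until I felt it bottom: the torque climbed from about 0.05 to 0.23 N m, just over a full turn in. I then let go and left the wrench standing seated on the tap, and handed the job in at about 46 s; I saw no contact with anything else, and sign-off gave no verdict.

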